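Load the coil winder with the reel that matches the job sample

TASK

Look which sample reel, the tall or the short one, stands in the steel job tray on the blue mat, lift the empty reel of the same height up and off its leaning storage peg, and load it on the coil winder: over the spindle, turned until the drive pin slips into the slot in its lower flange, so that it lies flat and fully home on the faceplate, then let go. Do not force it down hard, leave the other reel on its peg, and do not disturb the two samples, the bottle or the jar.

Things in the scene. Friction and masses are not known exactly. Their poses are not given: they have to be found in the camera images.
- reel_tall: The tall empty grey reel, 50 mm high, hanging on one rack peg (either). Flanges 52 mm dia, 6 mm thick at both ends of a 26 mm core; 15 mm bore right through. The lower flange (against the board) is cut through by a cross slot: four arms 10.6 mm wide along its own +-x and +-y, open at the rim. Origin: centre of the underside; z along the bore to the upper flange. 50 g.
- reel_short: The short empty grey reel, 32 mm high, hanging on one rack peg (either). Flanges 52 mm dia, 6 mm thick at both ends of a 26 mm core; 15 mm bore right through. The lower flange (against the board) is cut through by a cross slot: four arms 10.6 mm wide along its own +-x and +-y, open at the rim. Origin: centre of the underside; z along the bore to the upper flange. 40 g.
- reel_tall_top (a point): Centre of the tall reel's upper face, on the bore axis, 50 mm from its underside; axes as the reel's. The upper flange's rim is round and may be gripped in any direction.
- reel_short_top (a point): Centre of the short reel's upper face, on the bore axis, 32 mm from its underside; axes as the reel's. The upper flange's rim is round and may be gripped in any direction.
- sample_tall: Sample reel, tall kind: same look as the hanging reels, 52 mm in diameter, 50 mm high, standing upright on the mat, either in the steel job tray or on the cork pad. Not to be moved. Origin: centre of its underside.
- sample_short: Sample reel, short kind: same look as the hanging reels, 52 mm in diameter, 32 mm high, standing upright on the mat, either in the steel job tray or on the cork pad. Not to be moved. Origin: centre of its underside.
- job_tray (a point): Centre of the floor of the job tray: a square steel tray, 100 mm wide, rim 8 mm high, in one half of the blue silicone mat (130 x 300 mm) on the bench nearest the robot. Exactly one sample stands within 20 mm of this point; the other is about 150 mm away on a square cork pad in the mat's other half.
- rack: Plywood reel rack, fixed, 130 x 270 mm in plan, about 145 mm high. Its board (90 x 270 mm) faces up and towards the rack's -x: its normal, and with it both pegs and reels, lean 27 degrees from vertical towards the rack's -x. The pegs are 136 mm apart. Origin: centre of the rack's underside; x points away from the robot (within 0.2 rad), y along the row of pegs.
- peg_left (a point): Root of the +y peg, on its axis, in the face of the leaning board, 125 mm above the bench. Axes as the rack's (z vertical). The steel peg is 11 mm in diameter and 34 mm long: a reel must be drawn that far along it, up and towards the rack's -x, before it is free. A hanging reel's slotted face lies on the board, its bore 2 mm low on the peg.
- peg_right (a point): Root of the -y peg, on its axis, in the face of the leaning board, 125 mm above the bench. Axes as the rack's (z vertical). The steel peg is 11 mm in diameter and 34 mm long: a reel must be drawn that far along it, up and towards the rack's -x, before it is free. A hanging reel's slotted face lies on the board, its bore 2 mm low on the peg.
- winder: Bench coil winder, fixed: a blue box 140 x 120 mm, top 55 mm above the bench, carrying a round aluminium faceplate 60 mm in diameter, its face 61 mm above the bench, with a vertical spindle in the middle and one drive pin. Faceplate, spindle and pin turn together, but stiffly (0.15 N m): a reel pressed with under 8 N can be turned without dragging them. Origin: centre of the underside.
- seat (a point): On the spindle axis in the face of the faceplate; z up. A reel's origin is here (to 2 mm) when fully home. The drive pin, 5 mm dia, 8 mm tall, stands 19 mm from the axis in a direction that differs at each start and is not reported: feel for it by turning, or look. A slot arm must come over it (arms every 90 degrees, 7 degrees of play either way), else the reel stays 8 mm too high.
- spindle_tip (a point): Top of the winder's vertical steel spindle, on its axis, 37 mm above the faceplate. The spindle is 11.5 mm in diameter; its top 7 mm taper to 5 mm.
- flux_bottle: Clear plastic flux bottle standing on the bench, 32 mm in diameter, 85 mm high; bystander. Origin: centre of its underside.
- paste_jar: Small amber jar with a black lid, 42 mm in diameter, 38 mm high, nearer the robot than the rack and winder; bystander. Origin: centre of its underside.
Things that resemble listed ones, but are neither listed nor needed, are in the scene too. Leave any pink or yellow look-alike of the reel_short alone.

How it is judged:
By the outcome, as a careful person would: the job done as asked, in the order asked, and still so for the second after the job is handed in, with the robot touching nothing.
It also fails if it takes over 42 s, if anything falls off the work surface, if the arm or the gripper's body presses on something with over 40 N, if the wrist force passes 120 N, or if a joint passes its speed limit or range.

ROBOT

A 7-joint arm with a two-finger parallel gripper is mounted at the origin on the work surface. World frame = base frame: x ahead of the robot, y to its left, z up, the work surface at z = 0. Lengths are in m, angles in rad, forces in N, time in s.
With the tool pointing down it reaches from about 0.4 to 0.925 m from the base axis. Payload 5.6 kg.
Tool frame: the origin (TCP) lies at the very end of the fingers, on their centre line; the grasp point (between the pads) lies 19 mm behind it; z points along the fingers, y is the line along which they close (so a half turn about z gives the same grasp; the last joint's range is limited). The gripper opens to 85 mm and grips with 20 to 120 N. Pads are 22 mm wide; open, the fingers measure 114 mm over their backs; the gripper's body (76 mm by 85 mm) begins 54 mm behind the grasp point. The pads swing forward as they close: fully open they stand 13 mm farther back than shut.
Start: joints at [1.119, 0.468, -0.012, 1.603, 0.006, 1.071, -0.056], TCP at [0.258, -0.596, 0.2] pointing down, gripper open.
Joint ranges: [-2.53, 2.53], [-0.31, 2.02], [-1.57, 1.55], [0.28, 2.44], [-1.29, 4.43], [0.15, 1.84], [-2.92, 2.92]. Speed limits (rad/s): [2.57, 2.57, 3.14, 3.14, 3.14, 3.14, 3.14].

INTERFACE

Orientations are given as a rotation vector (axis times angle).
In Python, from cell import * gives the robot as it stands. The module is installed in compiled form; this text tells all that it offers.
- The arm moves only by the tool play_rows, never from a script. Its argument "plan" is text: rows parted by semicolons, each of 7 numbers parted by spaces: the shift along the tool's x, y, z in m, then the turn, a rotation vector about the tool's x, y, z in degrees, then the gripper's target within -1 to 1 (fully open at 1, half-way at 0, shut at -1). A call has 1 to 8 rows; each row is the pose to reach, as a shift and turn from the pose commanded when the call began, along the tool's axes at that moment; what a row does not reach only later rows make up. A row lasts 1/12 s, in which the tool goes at most 41.7 mm and 7.16 degrees, less where a joint would pass 70% of its speed; a pose out of reach is approached as far as the arm can. A call with a gripper value outside its range is refused whole. The fingers move at their own pace and stop on an object; "grip_force" is the grip in N (left out, the last holds). Time passes only in rows, so rows that repeat a pose let the fingers close. It gives the time, the measured TCP pose, the force, the opening and the grip force at its end, in the units of the state.
- read_state(): the state, without advancing time (a new reading comes with each control period).
- read_camera(name): name is "side" or "top"; returns the picture (384x512x3 uint8, red, green, blue); there is no depth.
- camera_info(name): a dict with "fx", "fy", "cx", "cy" (pixels), "origin" and "attitude" of the camera in the world. Camera axes: x right, y up, looking along -z (the intrinsics and any distortion apply to the point x, -y, -z); pixel columns grow to the right and rows downward; lengths in m; the calibration is good to about 2 mm. A picture is of the moment at which its call begins. camera_info takes no time and is no camera call.
- hand_in(): hands the job in; it is judged then, once.
The state is a dict: "t": time; "q": joint angles; "qd": joint speeds; "effort": joint torques, N m; "tool_pos": TCP position; "tool_rot": TCP orientation; "wrist_force": force on the tool from outside, world axes, zero at the start; "torque": the same for the moment, N m; "width": opening from 0.0 (shut) to 1.0 (fully open); "grip_force": force on a finger pad.
Only numpy, scipy, OpenCV 4.12 (cv2) and the standard library are available. Lean on these libraries where they do the work, as an engineer would, in place of code of your own. Each camera call takes 0.05 s, during which the arm holds its last target. There are 200 camera calls.

## Working session

There is one attempt and no reset: what is moved stays moved. The work goes in short steps, Python scripts to look and compute and a tool call to move; the robot and the scene stay as the last step left them, time stands still between calls to the robot, and variables do not carry over. Pictures are saved under pics/ and viewed, at most 10 in all, crops included, and the job is handed in when it is done.

Besides the shell and the picture viewer there is one more tool, called after "Emit:" in YAML: its name, and indented under it one key for each argument. play_rows: Moves the arm, as the interface text tells. Its arguments: {"type":"object","properties":{"plan":{"type":"string"},"grip_force":{"type":"number"}},"required":["plan"]}

```bash
mkdir -p pics; python3 - <<'E'
from cell import *
import cv2
for n in("side","top"):
    print(n,camera_info(n)); cv2.imwrite(f"pics/{n}0.png",cv2.cvtColor(read_camera(n),cv2.COLOR_RGB2BGR))
s=read_state();print(s)
E
```

```text
side {'fx': 402.84146620272094, 'fy': 402.84146620272094, 'cx': 249.22055518803012, 'cy': 191.50679318931464, 'origin': array([0.47595306, 0.81119678, 0.99720806]), 'attitude': array([ 0.08376251, -1.0601036 , -2.82290335])}
top {'fx': 394.5408863219332, 'fy': 394.5408863219332, 'cx': 259.31023188459096, 'cy': 191.1500024707895, 'origin': array([0.43577725, 0.02853227, 1.07144669]), 'attitude': array([ 0.10578957, -0.08651787, -1.57892318])}
{'t': 0.1, 'q': array([ 1.11903082,  0.46831647, -0.01158604,  1.60356053,  0.00596349,
        1.07141532, -0.05629571]), 'qd': array([-0.0001804 , -0.00109362, -0.00067639, -0.00287517, -0.00115701,
        0.00127057, -0.00040234]), 'effort': array([ 1.27548556e-03, -5.33523595e+01,  2.17644079e-02, -2.51967126e+01,
        1.14728959e-02,  4.29916676e-03,  1.83602185e-05]), 'tool_pos': array([ 0.25806637, -0.59594684,  0.19870386]), 'tool_rot': array([-3.07465913e+00, -6.37157710e-01,  6.74870891e-04]), 'wrist_force': array([ 0.71078507,  0.0543796 , -0.22373053]), 'torque': array([-0.01426429,  0.02075975, -0.00565263]), 'grip_force': 0.0, 'width': 0.9984726889876805}
```

View pics/side0.png

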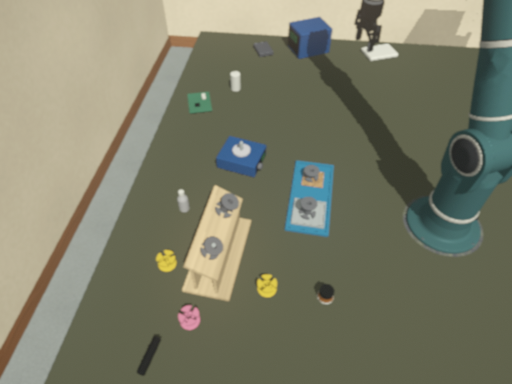

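View pics/top0.png

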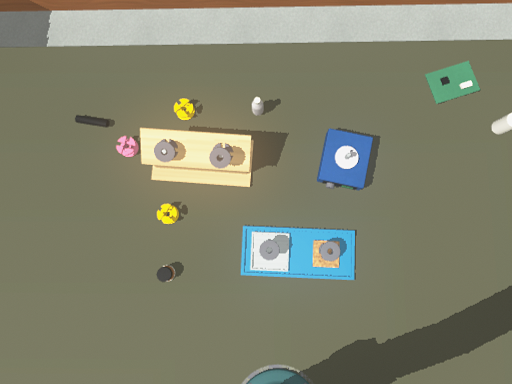

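The side view shows the rack at (220,245) with reels at (229,203) and (212,247), the winder at (241,155), and the mat samples at (308,206) in the tray and (312,175) on the cork. The yellow look-alikes are at (167,261) and (267,286), and the pink one is at (190,317). In the top view the rack reels are at (165,151) and (221,155), the samples at (270,250) in the tray and (330,251) on the cork, and the winder plate is at (347,157).

```bash
python3 - <<'E'
import cv2,numpy as np
s=cv2.imread("pics/side0.png");t=cv2.imread("pics/top0.png")
c=lambda i,x,y:cv2.resize(i[y:y+75,x:x+100],(400,300),interpolation=cv2.INTER_CUBIC)
cv2.imwrite("pics/m1.png",np.vstack([np.hstack([c(s,260,155),c(s,180,185)]),np.hstack([c(t,155,120),c(t,300,120)])]))
E
```

```text
(no output)
```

View pics/m1.png

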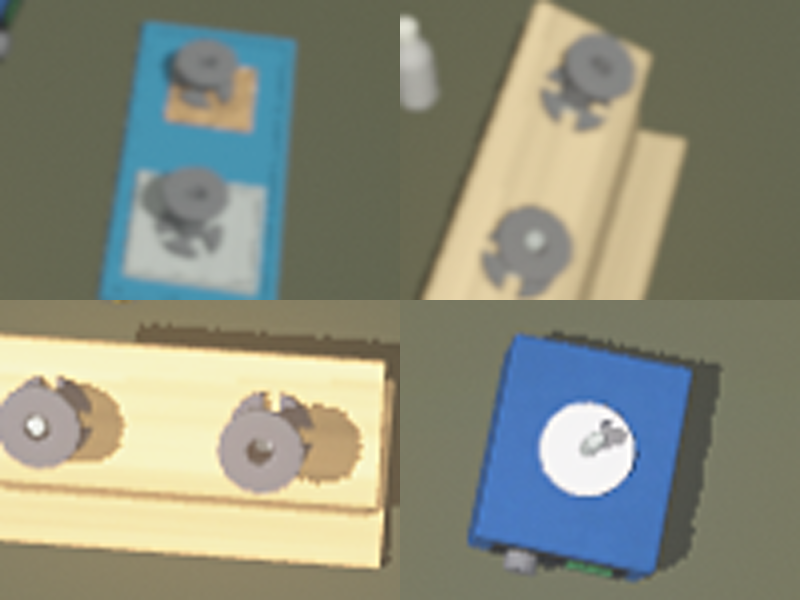

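Reading m1 (4x crops): the tray sample is visibly longer between its flanges than the cork one, so the job looks like the tall reel. On the rack, the short reel shows its peg tip in the bore (side ≈ (213.5,244)). The other reel, side (229.7,201.7) and top (220,157.5), hides its peg, so it looks like the tall one. I'll check this by triangulation and zoom on the pin.

```bash
cat > h.py <<'E'
import numpy as np
from scipy.spatial.transform import Rotation as R
from cell import *
C={n:camera_info(n) for n in("side","top")}
def ray(n,p):
    c=C[n];d=R.from_rotvec(c["attitude"]).apply([(p[0]-c["cx"])/c["fx"],-(p[1]-c["cy"])/c["fy"],-1.])
    return c["origin"],d/np.linalg.norm(d)
def proj(n,P):
    c=C[n];v=R.from_rotvec(c["attitude"]).inv().apply(np.array(P)-c["origin"])
    return np.stack([c["cx"]-c["fx"]*v[...,0]/v[...,2],c["cy"]+c["fy"]*v[...,1]/v[...,2]],-1)
def atz(n,p,z):
    o,d=ray(n,p);return o+d*(z-o[2])/d[2]
def tri(a,b):
    A=0;B=0
    for n,p in(("side",a),("top",b)):
        o,d=ray(n,p);M=np.eye(3)-np.outer(d,d);A=A+M;B=B+M@o
    P=np.linalg.solve(A,B);return P,[np.linalg.norm(np.cross(d,P-o))for o,d in(ray("side",a),ray("top",b))][0]
E
python3 - <<'E'
from h import *
import cv2
np.set_printoptions(precision=4,suppress=True)
for k,a,b in(("tray sample",(308.2,203.8),(270,250)),("cork",(311.2,170.7),(330,251)),("tall",(229.7,201.7),(220,157.5)),("short",(213.5,244.2),(164.5,151.7))): print(k,*tri(a,b))
print("plate",atz("top",(346.75,157.25),.061))
s=cv2.imread("pics/side0.png");t=cv2.imread("pics/top0.png")
c=lambda i,x,y,w,h:cv2.resize(i[y:y+h,x:x+w],(400,300),interpolation=cv2.INTER_LANCZOS4)
cv2.imwrite("pics/m2.png",np.vstack([np.hstack([c(s,222,132,40,30),c(t,327,142,40,30)]),np.hstack([c(t,200,138,40,30),c(t,230,222,120,60+30)])]))
E
```

```text
tray sample [0.4104 0.0144 0.0471] 0.0012165647028076186
cork [ 0.4057 -0.1415  0.0332] 0.0008835977193728862
tall [0.6288 0.1308 0.1619] 0.0004923677945649352
short [0.6472 0.2645 0.1519] 0.0010000224543753513
plate [ 0.6463 -0.1879  0.061 ]
```

View pics/m2.png

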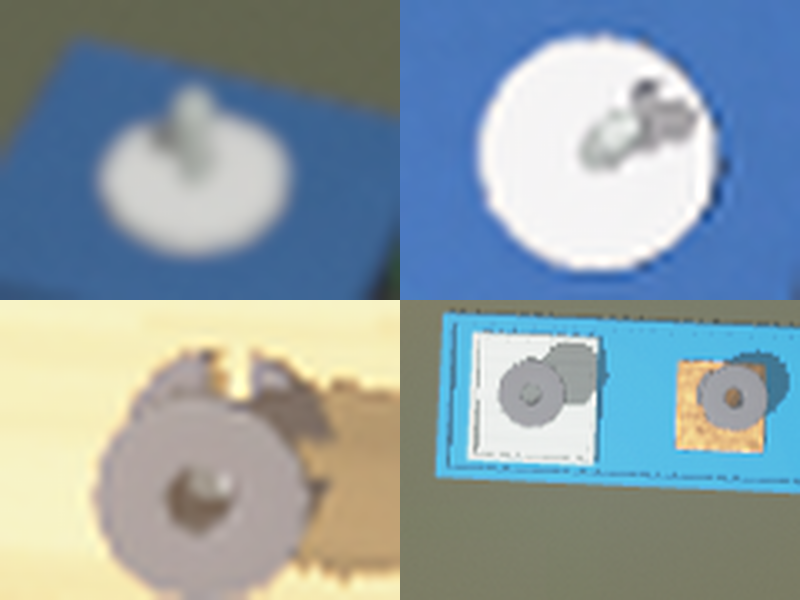

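The tray sample's top triangulates to 47 mm and the cork one's to 33 mm, so the job is the **tall** reel. That is the -y rack reel at about (0.629, 0.131, 0.162), and the crop confirms it. Next I'll work out the pin direction, the slot angle and the rack yaw.

```bash
python3 - <<'E'
from h import *
np.set_printoptions(precision=4,suppress=True)
deg=np.degrees
T=np.array([.6288,.1308,.1619])
# rack yaw from board edges top image
a27=np.radians(27)
psi=-.075
for _ in range(3):
    a=np.array([-np.sin(a27)*np.cos(psi),-np.sin(a27)*np.sin(psi),np.cos(a27)])
    S=np.array([.6472,.2645,.1519])+.018*a; d=S-T; psi=np.arctan2(-d[0],d[1])
print("psi",psi,"sep",np.linalg.norm(d))
e0=atz("top",(252,137),.145);e1=atz("top",(141,129),.145);d=e1-e0;print("edge psi",np.arctan2(-d[0],d[1]),np.linalg.norm(d))
e0=atz("top",(251,186),.0);e1=atz("top",(152,179.5),.0);d=e1-e0;print("edge2",np.arctan2(-d[0],d[1]),np.linalg.norm(d))
Rr=R.from_euler("ZY",[psi,-a27]).as_matrix()  # reel-frame-like axes: x in-board up?, y rack y, z axis
print("axis",Rr[:,2],"root", T-.05*Rr[:,2])
def inpl(n,p,h):
    o,d=ray(n,p);c=T-(.05-h)*Rr[:,2];k=((c-o)@Rr[:,2])/(d@Rr[:,2]);v=(o+k*d-c)@Rr;return v[:2],deg(np.arctan2(v[1],v[0]))
for nm,n,p,h in(("sl L","top",(221.8,173-138+138-38+0,),.006),):pass
for nm,n,p in(("L","top",(221.9,173.2-0-0) ),):pass
for nm,n,p in(("topL","top",(200+21.8,138+5.2)),("topR","top",(200+25.3,138+5.6)),("topmid","top",(200+23.9,138+7)),("right","top",(200+31.3,138+19)),
  ("side1","side",(180+166/4,185+113/4)),("side2","side",(180+203/4,185+113/4))):
    print(nm,*inpl(n,p,.006))
# pin
seat=atz("top",(346.8,157.3),.061)
sun=atz("top",(282.5,243.9),.003)-np.array([.4104,.0144,.0485]);sun/=-sun[2]
print("seat",seat,"seat side view",atz("side",(222+19.4,132+17.8),.061),"sun",sun)
print("tip px",proj("top",seat+[0,0,.037])-[327,142],proj("side",seat+[0,0,.037])-[222,132],"shadow end top/side",proj("top",seat+.037*sun+[0,0,.037])-[327,142],proj("side",seat+.037*(sun+[0,0,1]))-[222,132])
for th in range(-180,180,15):
    b=seat+.019*np.array([np.cos(np.radians(th)),np.sin(np.radians(th)),0]);P=np.array([b,b+[0,0,.008],b+.008*(sun+[0,0,1])])
    print(th,"top b/t/sh",(10*(proj("top",P)-[327,142])).round(0).tolist(),"side",(10*(proj("side",P)-[222,132])).round(0).tolist())
s=read_state();print(R.from_rotvec(s["tool_rot"]).as_matrix())
E
```

```text
psi -0.07617545898442 sep 0.1348478033674815
edge psi -0.08658089264877644 0.26980597933341394
edge2 -0.07737813486350355 0.2736186786780969
axis [-0.4527  0.0345  0.891 ] root [0.6514 0.1291 0.1173]
topL [0.0235 0.002 ] 4.943608184306509
topR [ 0.0231 -0.0065] -15.823955224316785
topmid [ 0.0194 -0.0032] -9.374823686117038
right [-0.0097 -0.0222] -113.5406133124715
side1 [0.0022 0.0142] 81.05598427950957
side2 [-0.0228  0.0004] 178.87199815275858
seat [ 0.6462 -0.188   0.061 ] seat side view [ 0.6469 -0.1828  0.061 ] sun [ 0.2965 -0.7525 -1.    ]
tip px [22.8579 12.2448] [19.5931  8.5891] shadow end top/side [30.3684 11.0332] [17.8868 11.0425]
-180 top b/t/sh [[201.0, 225.0], [207.0, 219.0], [224.0, 216.0]] side [[254.0, 173.0], [253.0, 155.0], [249.0, 160.0]]
-165 top b/t/sh [[220.0, 222.0], [226.0, 216.0], [243.0, 213.0]] side [[254.0, 163.0], [253.0, 145.0], [249.0, 150.0]]
-150 top b/t/sh [[237.0, 215.0], [244.0, 209.0], [260.0, 206.0]] side [[250.0, 153.0], [250.0, 136.0], [246.0, 141.0]]
-135 top b/t/sh [[252.0, 203.0], [259.0, 197.0], [275.0, 194.0]] side [[243.0, 145.0], [24
[... 1745 characters left out ...]
9.0, 188.0], [186.0, 193.0]]
105 top b/t/sh [[128.0, 172.0], [134.0, 166.0], [151.0, 163.0]] side [[205.0, 206.0], [204.0, 188.0], [200.0, 193.0]]
120 top b/t/sh [[136.0, 190.0], [142.0, 184.0], [159.0, 180.0]] side [[219.0, 203.0], [219.0, 186.0], [215.0, 190.0]]
135 top b/t/sh [[148.0, 204.0], [154.0, 198.0], [171.0, 195.0]] side [[232.0, 198.0], [231.0, 181.0], [227.0, 185.0]]
150 top b/t/sh [[164.0, 216.0], [170.0, 210.0], [187.0, 206.0]] side [[242.0, 191.0], [242.0, 174.0], [238.0, 178.0]]
165 top b/t/sh [[182.0, 223.0], [188.0, 217.0], [205.0, 213.0]] side [[250.0, 182.0], [249.0, 165.0], [245.0, 170.0]]
[[ 0.9176  0.3974 -0.0007]
 [ 0.3974 -0.9176  0.0015]
 [-0.0001 -0.0017 -1.    ]]
```

The pin matches a direction of about -41° (top crop (245,92), side (165,135)). A reel slot arm lies at about -6° from the rack's in-board x. Now I'll refine the centres by ellipse fits and plan the grasp.

```bash
cat >> h.py <<'E'
def row(pos,Rt,Rc=None,pc=None):
    s=read_state();Rc=R.from_rotvec(s["tool_rot"]) if Rc is None else Rc;pc=s["tool_pos"] if pc is None else pc
    Rt=R.from_matrix(Rt)
    return (Rc.inv().apply(np.array(pos)-pc)*1000).round(1),np.degrees((Rc.inv()*Rt).as_rotvec()).round(1)
PSI=-.078
def tool(lean,yaw):  # tool z leaning `lean` rad (27deg=on peg), tool x azimuth = yaw+90deg
    return R.from_euler("ZY",[yaw,-lean]).as_matrix()@np.array([[0,-1,0],[1,0,0],[0,0,1.]])@np.diag([1,-1,-1])
E
python3 - <<'E'
from h import *
import cv2
np.set_printoptions(precision=4,suppress=True)
s=cv2.imread("pics/side0.png");t=cv2.imread("pics/top0.png")
def fit(im,x,y,w,h,f):
    k=8;g=cv2.resize(im[y:y+h,x:x+w],None,fx=k,fy=k,interpolation=cv2.INTER_CUBIC).astype(int)
    m=f(g).astype(np.uint8);cs,_=cv2.findContours(m,cv2.RETR_EXTERNAL,cv2.CHAIN_APPROX_NONE);c=cv2.convexHull(max(cs,key=cv2.contourArea))
    (cx,cy),ax,an=cv2.fitEllipse(c);return (x+(cx+.5)/k-.5,y+(cy+.5)/k-.5),np.array(ax)/k
w=lambda th:lambda g:(g.min(2)>th)
pt=fit(t,332,142,30,30,w(200));ps=fit(s,228,138,28,24,w(150))
print(pt,ps,atz("top",pt[0],.061),atz("side",ps[0],.061),tri(ps[0],pt[0]))
# tall flange: grey
gr=lambda g:((g.max(2)-g.min(2))<28)&(g.mean(2)<175)&(g.mean(2)>90)
ft=fit(t,207,145,26,24,gr);fs=fit(s,219,192,21,18,lambda g:((g.max(2)-g.min(2))<28)&(g.mean(2)<140))
print(ft,fs,tri(fs[0],ft[0]))
print(tool(np.radians(27),PSI))
E
```

```text
((346.2090425491333, 156.9213457107544), array([22.8328, 23.2865])) ((240.96677684783936, 149.04495906829834), array([15.336 , 17.8376])) [ 0.6472 -0.1865  0.061 ] [ 0.6489 -0.1863  0.061 ] (array([ 0.6482, -0.1867,  0.0605]), np.float64(0.0008330722178672767))
((220.7898817062378, 155.10674285888672), array([21.5   , 25.5714])) ((229.20550632476807, 201.60198402404785), array([16.8547, 26.8813])) (array([0.6326, 0.1291, 0.1606]), np.float64(0.0016520142858398531))
[[ 0.0779  0.8883  0.4526]
 [ 0.997  -0.0694 -0.0354]
 [ 0.      0.454  -0.891 ]]
```

```bash
python3 - <<'E'
from h import *
import cv2
np.set_printoptions(precision=4,suppress=True)
for z in (.162,.1677): print(z,atz("top",(219.6,157.1),z),atz("side",(229.35,201.35),z))
# overlay of predicted flanges
A=tool(np.radians(27),PSI);a=-A[:,2]
th=np.linspace(0,2*np.pi,73)
ims=[]
Tc=np.array([.6285,.1300,.1655])
for n,x,y in(("top",200,138),("side",209,188)):
    g=cv2.resize(cv2.imread(f"pics/{n}0.png")[y:y+30,x:x+40],(400,300),interpolation=cv2.INTER_LANCZOS4)
    for h,col in((.05,(0,0,255)),(.006,(0,255,0))):
        c=Tc-(.05-h)*a
        P=c+.026*(np.cos(th)[:,None]*A[:,1]+np.sin(th)[:,None]*A[:,0])
        cv2.polylines(g,[np.int32((proj(n,P)-[x,y]+.5)*10)],True,col,1)
        if h<.01:
            for k in range(4):
                q=np.radians(-6+90*k);u=np.cos(q)*A[:,1]+np.sin(q)*A[:,0];v=-np.sin(q)*A[:,1]+np.cos(q)*A[:,0]
                for sg in(-1,1): cv2.polylines(g,[np.int32((proj(n,np.array([c+.0255*u+sg*.0053*v,c+.013*u+sg*.0053*v]))-[x,y]+.5)*10)],False,(255,0,0),1)
    ims.append(g)
cv2.imwrite("pics/m3.png",np.hstack(ims))
E
```

```text
0.162 [0.6293 0.1317 0.162 ] [0.6304 0.1297 0.162 ]
0.1677 [0.6281 0.1311 0.1677] [0.6294 0.1344 0.1677]
```

View pics/m3.png

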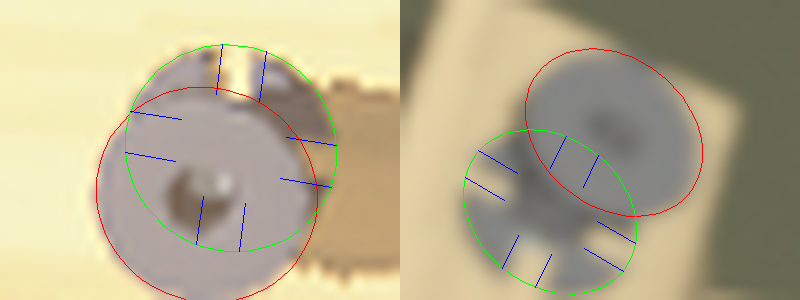

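The overlay (red/green flanges, blue slots) fits within about 1–2 mm and about 4° in both views, so the reel top is at about (0.6275, 0.1305, 0.165) with a slot at about -5°. That is good enough to set out.

```bash
python3 - <<'E'
from h import *
A=tool(np.radians(27),PSI);T=np.array([.6275,.1305,.165])
print(row(T-.06*A[:,2],A))
E
```

```text
(array([ 603.6, -532.6,  -18.9]), array([-24.4,  14.6, -60.9]))
```

Emit:
play_rows:
  plan: "0.6036 -0.5326 -0.0189 -24.4 14.6 -60.9 1;0.6036 -0.5326 -0.0189 -24.4 14.6 -60.9 1;0.6036 -0.5326 -0.0189 -24.4 14.6 -60.9 1;0.6036 -0.5326 -0.0189 -24.4 14.6 -60.9 1;0.6036 -0.5326 -0.0189 -24.4 14.6 -60.9 1;0.6036 -0.5326 -0.0189 -24.4 14.6 -60.9 1;0.6036 -0.5326 -0.0189 -24.4 14.6 -60.9 1;0.6036 -0.5326 -0.0189 -24.4 14.6 -60.9 1"

```text
t: 0.77
tool_pos: [0.4001, -0.2926, 0.2073]
tool_rot: [2.21, 1.74, 0.395]
wrist_force: [0.9, 1.1, -0.5]
width: 0.998
grip_force: 0.0
```

```bash
cat > go.py <<'E'
import sys
from h import *
np.set_printoptions(precision=4,suppress=True)
def rep(pos,A):
    s=read_state();print("t %.2f"%s["t"],"pos",s["tool_pos"],"q",s["q"].round(2),"F",s["wrist_force"].round(1),"w %.3f gf %.1f"%(s["width"],s["grip_force"]));print(*row(pos,A))
E
python3 - <<'E'
from go import *
A=tool(np.radians(27),PSI);T=np.array([.6275,.1305,.165])
rep(T-.06*A[:,2],A)
E
```

```text
t 0.77 pos [ 0.4001 -0.2926  0.2073] q [ 1.12  0.05 -0.42  2.22 -0.36  0.55  0.75] F [ 0.9  1.1 -0.5] w 0.998 gf 0.0
[459.8  88.7  41.2] [-3.4  2.2 -8.6]
```

Emit:
play_rows:
  plan: "0.46 0.0887 0.0412 -3.4 2.2 -8.6 1;0.46 0.0887 0.0412 -3.4 2.2 -8.6 1;0.46 0.0887 0.0412 -3.4 2.2 -8.6 1;0.46 0.0887 0.0412 -3.4 2.2 -8.6 1;0.46 0.0887 0.0412 -3.4 2.2 -8.6 1;0.46 0.0887 0.0412 -3.4 2.2 -8.6 1;0.46 0.0887 0.0412 -3.4 2.2 -8.6 1;0.46 0.0887 0.0412 -3.4 2.2 -8.6 1"

```text
t: 1.43
tool_pos: [0.5219, -0.0393, 0.2136]
tool_rot: [2.035, 1.87, 0.447]
wrist_force: [0.1, -1.0, -0.2]
width: 0.998
grip_force: 0.0
```

```bash
python3 - <<'E'
from go import *
A=tool(np.radians(27),PSI);T=np.array([.6275,.1305,.165])
rep(T-.06*A[:,2],A)
E
```

```text
t 1.43 pos [ 0.5219 -0.0393  0.2136] q [ 0.72  0.06 -0.74  2.22  0.21  0.41 -0.27] F [ 0.1 -1.  -0.2] w 0.998 gf 0.0
[177.9  58.9  24.7] [-0.2  0.1 -0.4]
```

Emit:
play_rows:
  plan: "0.178 0.059 0.0247 0 0 0 1;0.178 0.059 0.0247 0 0 0 1;0.178 0.059 0.0247 0 0 0 1;0.178 0.059 0.0247 0 0 0 1;0.178 0.059 0.0247 0 0 0 1;0.178 0.059 0.0247 0 0 0 1;0.178 0.059 0.0247 0 0 0 1;0.178 0.059 0.0247 0 0 0 1"

```text
t: 2.1
tool_pos: [0.5994, 0.1309, 0.2175]
tool_rot: [2.036, 1.872, 0.445]
wrist_force: [0.2, -0.3, 0.8]
width: 0.996
grip_force: 0.0
```

```bash
python3 - <<'E'
from go import *
import cv2
A=tool(np.radians(27),PSI);T=np.array([.6275,.1305,.165])
rep(T-.06*A[:,2],A)
s=cv2.cvtColor(read_camera("side"),cv2.COLOR_RGB2BGR);t=cv2.cvtColor(read_camera("top"),cv2.COLOR_RGB2BGR)
cv2.imwrite("pics/s1.png",s);cv2.imwrite("pics/t1.png",t)
c=lambda i,x,y:cv2.resize(i[y:y+90,x:x+60],(400,600),interpolation=cv2.INTER_CUBIC)
cv2.imwrite("pics/m4.png",np.hstack([c(s,200,150),c(t,190,120)]))
E
```

```text
t 2.10 pos [0.5994 0.1309 0.2175] q [ 0.24  0.27 -0.71  2.02  0.71  0.61 -1.03] F [ 0.2 -0.3  0.8] w 0.996 gf 0.0
[ 1.8  1.1 -0.5] [-0.3  0.1 -0.3]
```

View pics/m4.png

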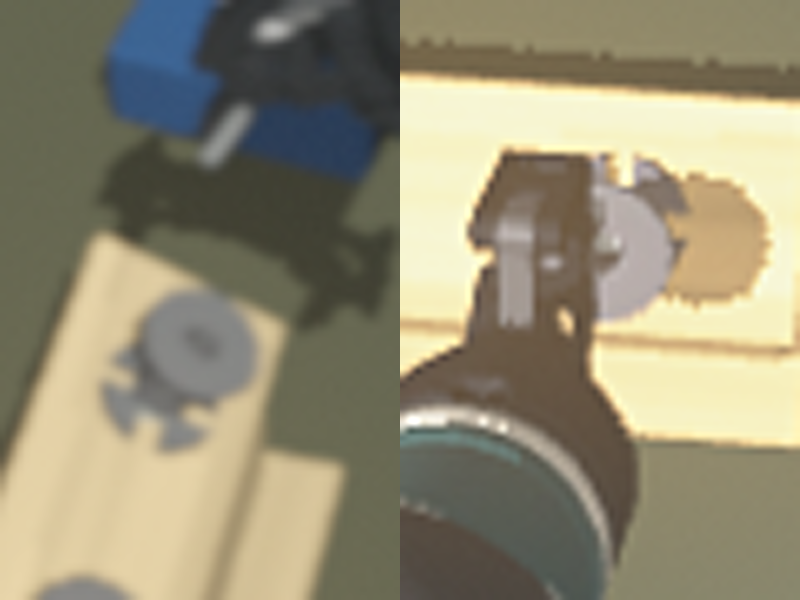

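The view shows the open gripper just above the tall reel: side finger tip ≈ (231,173), reel (229,201). In the top view it sits left of the reel, which agrees with parallax. I'll advance along the axis, grip, and check.

Emit:
play_rows:
  plan: "0.0018 0.001 0.03 -0.3 0 -0.3 1;0.0018 0.001 0.055 -0.3 0 -0.3 1;0.0018 0.001 0.07 -0.3 0 -0.3 1;0.0018 0.001 0.0815 -0.3 0 -0.3 1;0.0018 0.001 0.0815 -0.3 0 -0.3 1;0.0018 0.001 0.0815 -0.3 0 -0.3 1"
  grip_force: 30

```text
t: 2.7
tool_pos: [0.6375, 0.1285, 0.1458]
tool_rot: [2.029, 1.871, 0.448]
wrist_force: [0.5, -0.7, 0.0]
width: 1.0
grip_force: 0.0
```

Emit:
play_rows:
  plan: "0 0 0 0 0 0 0.3;0 0 0 0 0 0 0;0 0 0 0 0 0 -1;0 0 0 0 0 0 -1;0 0 0 0 0 0 -1;0 0 0 0 0 0 -1;0 0 0 0 0 0 -1;0 0 0 0 0 0 -1"
  grip_force: 30

```text
t: 3.37
tool_pos: [0.6378, 0.1303, 0.1462]
tool_rot: [2.027, 1.873, 0.451]
wrist_force: [-0.3, 0.7, -0.8]
width: 0.002
grip_force: 0.0
```

```bash
python3 - <<'E'
from go import *
A=tool(np.radians(27),PSI);T=np.array([.6275,.1305,.165])
rep(T+.022*A[:,2],A)
E
```

```text
t 3.37 pos [0.6378 0.1303 0.1462] q [ 0.12  0.42 -0.58  2.01  0.95  0.52 -1.23] F [-0.3  0.7 -0.8] w 0.002 gf 0.0
[-0.6 -0.6  0.6] [ 0.1  0.  -0.1]
```

It closed on nothing, so I'll look.

```bash
python3 - <<'E'
from go import *
import cv2
s=cv2.cvtColor(read_camera("side"),cv2.COLOR_RGB2BGR);t=cv2.cvtColor(read_camera("top"),cv2.COLOR_RGB2BGR)
cv2.imwrite("pics/s2.png",s);cv2.imwrite("pics/t2.png",t)
p=read_state()["tool_pos"];A=R.from_rotvec(read_state()["tool_rot"]).as_matrix()
P=np.array([p,p-.1*A[:,2]]);print(proj("side",P),proj("top",P))
c=lambda i,x,y:cv2.resize(i[y:y+90,x:x+60],(400,600),interpolation=cv2.INTER_CUBIC)
cv2.imwrite("pics/m5.png",np.hstack([c(s,200,150),c(t,190,120)]))
E
```

```text
[[226.9346 204.9889]
 [242.4965 185.7051]] [[220.9517 154.9897]
 [214.7222 166.8514]]
```

View pics/m5.png

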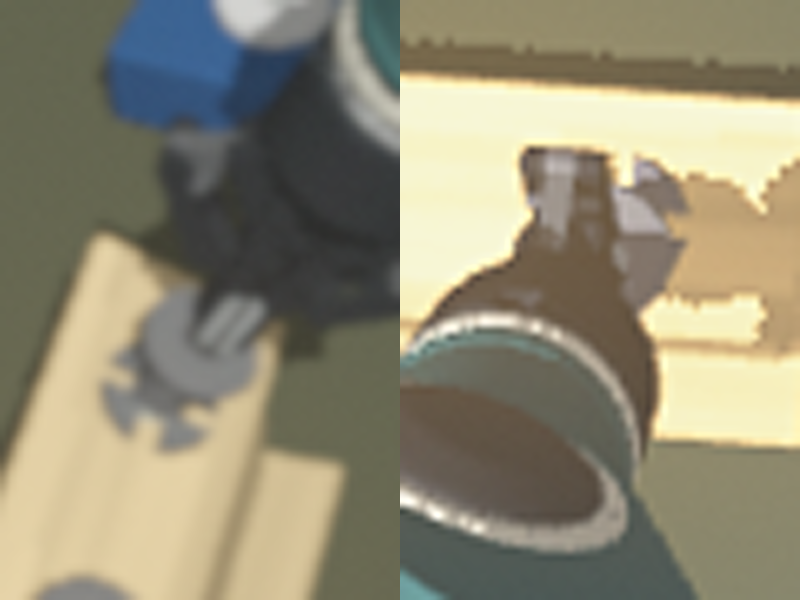

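The closed fingertips appear at side (231.5,202), apparently over the flange rather than around it. I'll compare that with the expected projections.

```bash
python3 - <<'E'
from go import *
A=tool(np.radians(27),PSI)
p=np.array([.5994,.1309,.2175])
for sg in(-1,1):
    for k in(.013,.035): 
        P=p-k*A[:,2]+sg*.0425*A[:,1];print("open",sg,k,P,proj("side",P),proj("top",P))
p=read_state()["tool_pos"]
for k in(0,.01,.02,.03,.04,.06): print(k,proj("side",p-k*A[:,2]),proj("top",p-k*A[:,2]))
import cv2
s=cv2.imread("pics/s1.png");s2=cv2.imread("pics/s2.png")
c=lambda i,x,y:cv2.resize(i[y:y+60,x:x+80],(400,300),interpolation=cv2.INTER_CUBIC)
t1=cv2.imread("pics/t1.png");t2=cv2.imread("pics/t2.png")
cv2.imwrite("pics/m6.png",np.vstack([np.hstack([c(s,205,145),c(s2,205,160)]),np.hstack([c(t1,190,120),c(t2,190,120)])]))
E
```

```text
open -1 0.013 [0.5558 0.1343 0.2098] [256.7037 193.7488] [215.9014 185.3127]
open -1 0.035 [0.5458 0.1351 0.2294] [260.596  189.3191] [214.4127 188.6514]
open 1 0.013 [0.6313 0.1284 0.2484] [227.5833 179.1576] [216.5945 147.7565]
open 1 0.035 [0.6213 0.1292 0.268 ] [231.0764 174.4141] [215.0705 150.2689]
0 [226.9346 204.9889] [220.9517 154.9897]
0.01 [228.3941 203.1751] [220.387  156.0656]
0.02 [229.8735 201.3367] [219.8107 157.1633]
0.03 [231.3731 199.4732] [219.2227 158.2835]
0.04 [232.8933 197.5841] [218.6224 159.4269]
0.06 [235.9975 193.7266] [217.3839 161.7863]
```

View pics/m6.png

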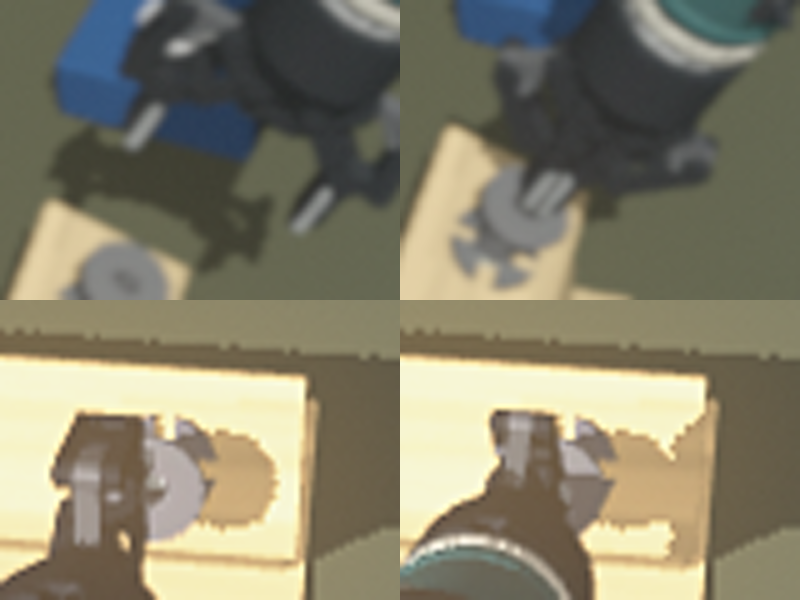

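```bash
python3 - <<'E'
from go import *
import cv2
A=tool(np.radians(27),PSI)
s0=R.from_rotvec([-3.07465913,-.637157710,.000674870891]).as_matrix()
def ov(f,n,x,y,w,h,p,B,half,back):
    g=cv2.resize(cv2.imread(f)[y:y+h,x:x+w],(400,300),interpolation=cv2.INTER_CUBIC);k=400/w
    for sg,col in((-1,(0,0,255)),(1,(0,255,0))):
        # finger tip edge (22 wide along tool x), and line back 30 mm
        q=p+sg*half*B[:,1]-back*B[:,2]
        L=np.array([q-.011*B[:,0],q+.011*B[:,0],q+.011*B[:,0]-.03*B[:,2],q-.011*B[:,0]-.03*B[:,2]])
        cv2.polylines(g,[np.int32((proj(n,L)-[x,y]+.5)*k)],True,col,1)
    return g
p0=np.array([.258,-.596,.1987]);p1=np.array([.5994,.1309,.2175]);p2=np.array([.6378,.1303,.1462])
a=ov("pics/side0.png","side",340,0,80,60,p0,s0,.0425,.013)
b=ov("pics/s1.png","side",205,145,80,60,p1,A,.0425,.013)
c=ov("pics/s2.png","side",205,160,80,60,p2,A,.001,0)
d=ov("pics/t1.png","top",180,120,80,60,p1,A,.0425,.013)
cv2.imwrite("pics/m7.png",np.vstack([np.hstack([a,b]),np.hstack([c,d])]))
E
```

```text
(no output)
```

View pics/m7.png

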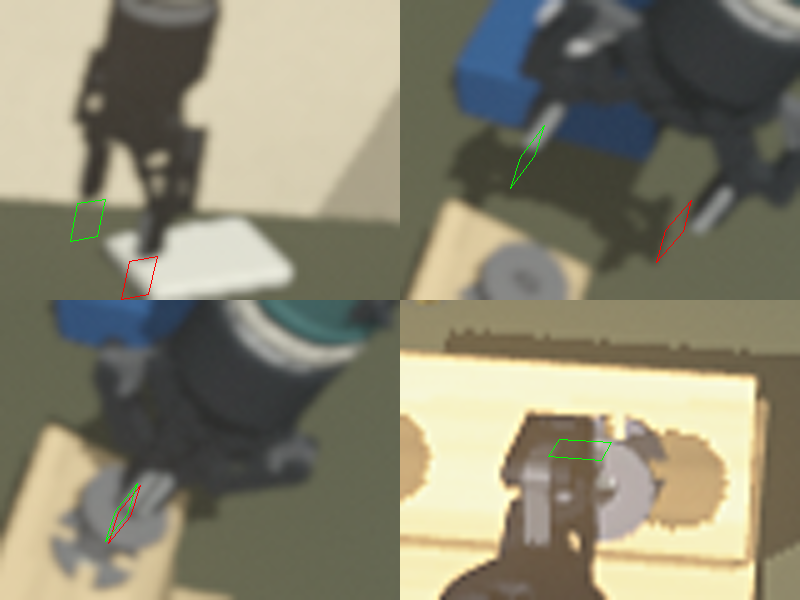

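The overlay shows that the real fingertips don't match the reported TCP: start tips are at (358.4,39.4) and (370,50.6), pre-grasp tips at (233,174) and (264.4,191.4), closed tip at (235,204). I'll fit the offset.

```bash
python3 - <<'E'
from go import *
from scipy.optimize import least_squares
A=tool(np.radians(27),PSI)
s0=R.from_rotvec([-3.07465913,-.637157710,.000674870891]).as_matrix()
p0=np.array([.258,-.596,.1987]);p1=np.array([.5994,.1309,.2175]);p2=np.array([.6378,.1303,.1462])
D=[(p0,s0,1,.013,(358.4,39.4)),(p0,s0,-1,.013,(370,50.6)),(p1,A,1,.013,(233,174)),(p1,A,-1,.013,(264.4,191.4)),(p2,A,0,0,(235,204))]
def f(x,mode):
    r=[]
    for p,B,sg,k,px in D:
        q=p+sg*.0425*B[:,1]-k*B[:,2]+(B@x[:3] if mode=="tool" else x[:3])
        r+=list(proj("side",q)-px)
    return np.array(r)
for m in("tool","world"):
    o=least_squares(f,np.zeros(3),args=(m,));print(m,o.x*1000,o.fun.round(1))
E
```

```text
tool [  5.7638  -7.753  -32.9627] [-1.   0.8 -2.   1.2  2.1  1.   0.4 -1.3 -1.1 -2.2]
world [-16.1547   7.3541  26.7188] [ 3.7  2.5  2.8  2.9 -0.   0.6 -1.6 -1.8 -3.1 -2.7]
```

The fingertips sit about 33 mm behind the reported TCP, with roughly (+4, -7) mm lateral error. I'll open, shift, advance 33 mm (still clear of the board) and close gently.

Emit:
play_rows:
  plan: "0 0 0 0 0 0 1;0 0 0 0 0 0 1;-0.003 0.006 0 0 0 0 1;-0.003 0.006 0 0 0 0 1;-0.003 0.006 0.01 0 0 0 1;-0.003 0.006 0.02 0 0 0 1;-0.003 0.006 0.027 0 0 0 1;-0.003 0.006 0.033 0 0 0 1"
  grip_force: 20

```text
t: 4.13
tool_pos: [0.6581, 0.1253, 0.1189]
tool_rot: [2.028, 1.872, 0.45]
wrist_force: [0.8, 0.0, -0.1]
width: 0.996
grip_force: 0.0
```

Emit:
play_rows:
  plan: "0 0 0 0 0 0 0.5;0 0 0 0 0 0 0.3;0 0 0 0 0 0 0.2;0 0 0 0 0 0 0.1;0 0 0 0 0 0 0;0 0 0 0 0 0 0;0 0 0 0 0 0 0;0 0 0 0 0 0 0"

```text
t: 4.8
tool_pos: [0.6572, 0.126, 0.1196]
tool_rot: [2.027, 1.873, 0.45]
wrist_force: [-6.3, 1.1, 2.0]
width: 0.583
grip_force: 21.1
```

```bash
python3 - <<'E'
from go import *
A=tool(np.radians(27),PSI);T=np.array([.6275,.1305,.165])
rep(T+.055*A[:,2]-.003*A[:,0]+.006*A[:,1],A);print(A.T@read_state()["wrist_force"])
E
```

```text
t 4.80 pos [0.6572 0.126  0.1196] q [ 0.09  0.48 -0.53  1.99  1.02  0.49 -1.27] F [-6.3  1.1  2. ] w 0.583 gf 21.1
[-0.8 -0.   1. ] [ 0.  0. -0.]
[ 0.5869 -4.7951 -4.6768]
```

Gripped on the 52 mm flange (w 0.583, 21 N). I'll ease 1 mm down-slope and draw it out.

Emit:
play_rows:
  plan: "0 -0.001 0 0 0 0 -1;0 -0.001 0 0 0 0 -1;0 -0.001 -0.003 0 0 0 -1;0 -0.001 -0.006 0 0 0 -1"
  grip_force: 35

```text
t: 5.13
tool_pos: [0.6545, 0.1257, 0.1246]
tool_rot: [2.027, 1.872, 0.451]
wrist_force: [-1.1, -0.5, 0.0]
width: 0.579
grip_force: 36.2
```

```bash
python3 - <<'E'
from go import *
A=tool(np.radians(27),PSI);T=np.array([.6275,.1305,.165])
rep(T,A);print(A.T@read_state()["wrist_force"])
E
```

```text
t 5.13 pos [0.6545 0.1257 0.1246] q [ 0.1   0.47 -0.54  1.99  1.01  0.5  -1.26] F [-1.1 -0.5  0. ] w 0.579 gf 36.2
[  2.6  -5.9 -48.4] [ 0.1  0.  -0.1]
[-0.5861 -0.968  -0.5154]
```

Emit:
play_rows:
  plan: "0 0 -0.01 0 0 0 -1;0 0 -0.02 0 0 0 -1;0 0 -0.03 0 0 0 -1;0 0 -0.04 0 0 0 -1;0 0 -0.055 0 0 0 -1;0 0 -0.075 0 0 0 -1;0 0 -0.1 0 0 0 -1;0 0 -0.1 0 0 0 -1"

```text
t: 5.8
tool_pos: [0.6094, 0.1314, 0.2185]
tool_rot: [2.022, 1.871, 0.458]
wrist_force: [0.4, 0.3, 0.2]
width: 0.578
grip_force: 36.3
```

```bash
python3 - <<'E'
from go import *
import cv2
A=tool(np.radians(27),PSI);V=tool(0,PSI)
# reel origin relative to TCP at grip
T=np.array([.6275,.1305,.165]);g=np.array([.6572,.126,.1196])
off=A.T@(T-.05*(-A[:,2])-g);print("reel origin in tool",off)
tgt=np.array([.648,-.1865,.061+.09])-V@off
rep(tgt,V);print(A.T@read_state()["wrist_force"],tgt)
s=cv2.cvtColor(read_camera("side"),cv2.COLOR_RGB2BGR);cv2.imwrite("pics/s3.png",s)
E
```

```text
reel origin in tool [ 0.0022 -0.0061 -0.0041]
t 5.80 pos [0.6094 0.1314 0.2185] q [ 0.24  0.28 -0.7   2.01  0.74  0.61 -1.04] F [0.4 0.3 0.2] w 0.578 gf 36.3
[-316.3   28.5   94.9] [27.4 -0.1  0. ]
[0.336  0.4526 0.0029] [ 0.6539 -0.1891  0.1469]
```

```bash
cat >> go.py <<'E'
YAW=PSI-.55;V=tool(0,YAW);OFF=np.array([.0022,-.0061,-.0041]);SEAT=np.array([.648,-.1865,.061])
E
python3 - <<'E'
from go import *
rep(SEAT+[0,0,.09]-V@OFF,V)
E
```

```text
t 5.85 pos [0.6096 0.1303 0.2167] q [ 0.24  0.28 -0.7   2.01  0.74  0.61 -1.04] F [-0.4 -0.1 -0.9] w 0.582 gf 36.3
[-317.9   27.7   92.6] [26.6 -7.6 30.9]
```

Emit:
play_rows:
  plan: "-0.318 0.028 0.0926 26.6 -7.6 30.9 -1;-0.318 0.028 0.0926 26.6 -7.6 30.9 -1;-0.318 0.028 0.0926 26.6 -7.6 30.9 -1;-0.318 0.028 0.0926 26.6 -7.6 30.9 -1;-0.318 0.028 0.0926 26.6 -7.6 30.9 -1;-0.318 0.028 0.0926 26.6 -7.6 30.9 -1;-0.318 0.028 0.0926 26.6 -7.6 30.9 -1;-0.318 0.028 0.0926 26.6 -7.6 30.9 -1"

```text
t: 6.52
tool_pos: [0.6507, -0.1962, 0.1415]
tool_rot: [-2.8, -1.421, 0.01]
wrist_force: [0.1, -0.3, -0.1]
width: 0.58
grip_force: 36.4
```

```bash
python3 - <<'E'
from go import *
rep(SEAT+[0,0,.09]-V@OFF,V)
E
```

```text
t 6.52 pos [ 0.6507 -0.1962  0.1415] q [ 0.62  0.66 -0.57  1.54  0.39  1.07 -0.67] F [ 0.1 -0.3 -0.1] w 0.580 gf 36.4
[ 4.  -1.8 -5.5] [-0.3  0.3 -0.2]
```

Emit:
play_rows:
  plan: "0.004 -0.002 -0.0055 0 0 0 -1;0.004 -0.002 -0.0055 0 0 0 -1;0.004 -0.002 -0.0055 0 0 0 -1;0.004 -0.002 -0.0055 0 0 0 -1"

```text
t: 6.85
tool_pos: [0.6514, -0.1865, 0.149]
tool_rot: [-2.796, -1.427, 0.007]
wrist_force: [-0.3, 0.2, -0.0]
width: 0.58
grip_force: 36.5
```

```bash
python3 - <<'E'
from go import *
import cv2
rep(SEAT+[0,0,.09]-V@OFF,V)
s=cv2.cvtColor(read_camera("side"),cv2.COLOR_RGB2BGR);t=cv2.cvtColor(read_camera("top"),cv2.COLOR_RGB2BGR)
cv2.imwrite("pics/s4.png",s);cv2.imwrite("pics/t4.png",t)
st=read_state();B=R.from_rotvec(st["tool_rot"]).as_matrix();o=st["tool_pos"]+B@OFF;a=-B[:,2];print("model origin",o)
th=np.linspace(0,2*np.pi,73);ring=np.cos(th)[:,None]*B[:,1]+np.sin(th)[:,None]*B[:,0]
ims=[]
for n,im,x,y in(("side",s,215,105),("top",t,310,120)):
    k=400/50;g=cv2.resize(im[y:y+75,x:x+50],(400,600),interpolation=cv2.INTER_CUBIC)
    def dr(P,col): cv2.polylines(g,[np.int32((proj(n,P)-[x,y]+.5)*k)],False,col,1)
    for h,col in((.05,(0,0,255)),(.006,(0,255,0)),(0,(0,255,0))): dr(o+h*a+.026*ring,col)
    q=np.radians(-5)
    for m in range(4):
        w=q+m*np.pi/2;u=np.cos(w)*B[:,1]+np.sin(w)*B[:,0];v=np.cos(w+np.pi/2)*B[:,1]+np.sin(w+np.pi/2)*B[:,0]
        for sg in(-1,1): dr(np.array([o+.006*a+.013*u+sg*.0053*v,o+.006*a+.0255*u+sg*.0053*v]),(255,0,0))
    dr(np.array([SEAT,SEAT+[0,0,.037]]),(255,0,255));dr(SEAT+.03*np.c_[np.cos(th),np.sin(th),0*th],(255,0,255))
    ims.append(g)
cv2.imwrite("pics/m8.png",np.hstack(ims))
E
```

```text
t 6.85 pos [ 0.6514 -0.1865  0.149 ] q [ 0.61  0.65 -0.58  1.54  0.38  1.08 -0.68] F [-0.3  0.2 -0. ] w 0.580 gf 36.5
[-4.2  3.4  2.1] [-0.2  0.2  0.1]
model origin [ 0.6479 -0.1812  0.1535]
```

View pics/m8.png

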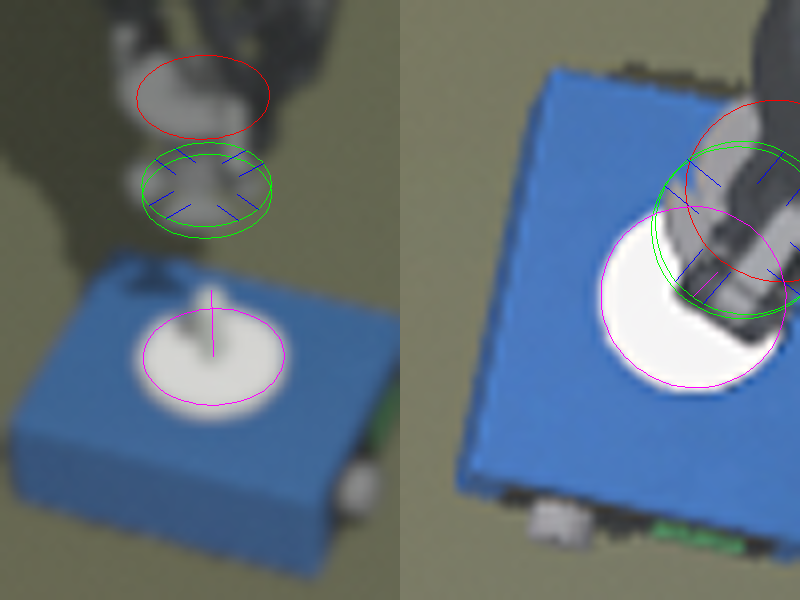

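The view shows the reel in hand above the winder: lower flange at side ≈ (239,128), spindle tip ≈ (241,141). Compared with the model, the reel is about 2.5 mm further +x and 1.5 mm further -y. The bore's capture range over the taper is ±5 mm, so I'll correct and descend in stages.

```bash
cat >> go.py <<'E'
CORR=np.array([.0025,-.0015,0]);SEAT=np.array([.648,-.186,.061])
def to(h,yaw=YAW,dx=0,dy=0):
    V=tool(0,yaw);s=read_state();B=R.from_rotvec(s["tool_rot"]).as_matrix()
    print("reel-seat mm",((s["tool_pos"]+B@OFF+CORR-SEAT)*1000).round(1),"F",s["wrist_force"].round(1),"M",s["torque"].round(2),"t %.1f gf %.0f"%(s["t"],s["grip_force"]))
    print(*row(SEAT+[dx,dy,h]-CORR-V@OFF,V),"tool xy per world x,y:",B[:2,:2].T.round(2).tolist())
E
python3 -c "
from go import *
to(.045)"
```

```text
reel-seat mm [ 2.4  3.3 92.5] F [ 0.3 -0.3 -0.7] M [-0.01  0.   -0.02] t 7.0 gf 36
[-3.9  0.2 47.5] [-0.2  0.2  0.1] tool xy per world x,y: [[0.59, 0.81], [0.81, -0.59]]
```

Emit:
play_rows:
  plan: "-0.0039 0 0.02 0 0 0 -1;-0.0039 0 0.04 0 0 0 -1;-0.0039 0 0.0475 0 0 0 -1;-0.0039 0 0.0475 0 0 0 -1;-0.0039 0 0.0475 0 0 0 -1;-0.0039 0 0.0475 0 0 0 -1"

```text
t: 7.45
tool_pos: [0.6498, -0.1911, 0.103]
tool_rot: [-2.799, -1.426, 0.005]
wrist_force: [0.6, 0.1, -0.2]
width: 0.581
grip_force: 36.5
```

```bash
python3 -c "
from go import *
to(.03)"
```

```text
reel-seat mm [ 0.7 -1.2 46.1] F [ 0.6  0.1 -0.2] M [-0.    0.04  0.03] t 7.5 gf 36
[ 0.6 -1.2 16.1] [-0.1  0.2 -0. ] tool xy per world x,y: [[0.59, 0.81], [0.81, -0.59]]
```

Emit:
play_rows:
  plan: "0 -0.001 0.006 0 0 0 -1;0 -0.001 0.011 0 0 0 -1;0 -0.001 0.016 0 0 0 -1;0 -0.001 0.016 0 0 0 -1"

```text
t: 7.78
tool_pos: [0.6471, -0.1909, 0.0844]
tool_rot: [-2.798, -1.424, 0.01]
wrist_force: [0.4, -0.4, -0.7]
width: 0.578
grip_force: 36.5
```

```bash
python3 -c "
from go import *
import cv2
to(.02)
cv2.imwrite('pics/s5.png',cv2.cvtColor(read_camera('side'),cv2.COLOR_RGB2BGR))"
```

```text
reel-seat mm [-2.  -1.1 27.5] F [ 0.4 -0.4 -0.7] M [-0.    0.01 -0.01] t 7.8 gf 36
[2.1 1.1 7.5] [-0.3  0.3 -0.1] tool xy per world x,y: [[0.59, 0.81], [0.81, -0.59]]
```

Emit:
play_rows:
  plan: "0 0 0.004 0 0 0 -1;0 0 0.008 0 0 0 -1;0 0 0.008 0 0 0 -1"

```text
t: 8.08
tool_pos: [0.6473, -0.191, 0.0767]
tool_rot: [-2.798, -1.424, 0.009]
wrist_force: [0.3, 0.0, -1.4]
width: 0.582
grip_force: 36.5
```

```bash
python3 -c "
from go import *
to(.01)"
```

```text
reel-seat mm [-1.8 -1.1 19.8] F [ 0.3  0.  -1.4] M [0.   0.02 0.01] t 8.1 gf 36
[2.  0.9 9.8] [-0.3  0.2 -0.1] tool xy per world x,y: [[0.59, 0.81], [0.81, -0.59]]
```

Emit:
play_rows:
  plan: "0 0 0.004 0 0 0 -1;0 0 0.008 0 0 0 -1;0 0 0.01 0 0 0 -1;0 0 0.012 0 0 0 -1;0 0 0.012 0 0 0 -1"

```text
t: 8.5
tool_pos: [0.6475, -0.1909, 0.0651]
tool_rot: [-2.798, -1.424, 0.008]
wrist_force: [0.3, 0.8, -0.2]
width: 0.586
grip_force: 36.5
```

```bash
python3 -c "
from go import *
to(.003)"
```

```text
reel-seat mm [-1.6 -1.1  8.2] F [ 0.3  0.8 -0.2] M [-0.05 -0.04  0.05] t 8.5 gf 36
[1.8 0.7 5.2] [-0.2  0.2 -0.1] tool xy per world x,y: [[0.59, 0.81], [0.81, -0.59]]
```

Emit:
play_rows:
  plan: "0 0 0.001 0 0 0 -1;0 0 0.002 0 0 0 -1;0 0 0.002 0 0 0 -1"

```text
t: 8.75
tool_pos: [0.6479, -0.191, 0.0637]
tool_rot: [-2.799, -1.424, 0.008]
wrist_force: [0.2, 0.2, -0.4]
width: 0.58
grip_force: 36.5
```

Emit:
play_rows:
  plan: "0 0 0.001 0 0 0 -1;0 0 0.002 0 0 0 -1;0 0 0.002 0 0 0 -1"

```text
t: 9.0
tool_pos: [0.6478, -0.191, 0.0616]
tool_rot: [-2.799, -1.424, 0.008]
wrist_force: [0.1, -0.5, -1.4]
width: 0.58
grip_force: 36.5
```

Emit:
play_rows:
  plan: "0 0 0.001 0 0 0 -1;0 0 0.002 0 0 0 -1;0 0 0.002 0 0 0 -1"

```text
t: 9.25
tool_pos: [0.6477, -0.191, 0.0595]
tool_rot: [-2.799, -1.424, 0.008]
wrist_force: [-0.1, 0.8, -0.8]
width: 0.581
grip_force: 36.5
```

Emit:
play_rows:
  plan: "0 0 0.001 0 0 0 -1;0 0 0.002 0 0 0 -1;0 0 0.002 0 0 0 -1"

```text
t: 9.5
tool_pos: [0.6477, -0.191, 0.0575]
tool_rot: [-2.799, -1.424, 0.008]
wrist_force: [-0.1, 0.2, -0.8]
width: 0.581
grip_force: 36.5
```

Emit:
play_rows:
  plan: "0 0 0.001 0 0 0 -1;0 0 0.0015 0 0 0 -1;0 0 0.0015 0 0 0 -1"

```text
t: 9.75
tool_pos: [0.6477, -0.191, 0.0561]
tool_rot: [-2.799, -1.424, 0.008]
wrist_force: [0.2, 0.2, -0.2]
width: 0.577
grip_force: 36.5
```

Emit:
play_rows:
  plan: "0 0 0.001 0 0 0 -1;0 0 0.0015 0 0 0 -1;0 0 0.0015 0 0 0 -1"

```text
t: 10.0
tool_pos: [0.6477, -0.191, 0.0546]
tool_rot: [-2.799, -1.424, 0.008]
wrist_force: [-0.2, 1.0, 0.1]
width: 0.581
grip_force: 36.5
```

Emit:
play_rows:
  plan: "0 0 0.001 0 0 0 -1;0 0 0.0015 0 0 0 -1;0 0 0.0015 0 0 0 -1"

```text
t: 10.25
tool_pos: [0.6479, -0.1912, 0.054]
tool_rot: [-2.799, -1.424, 0.008]
wrist_force: [-2.4, -0.7, 3.6]
width: 0.582
grip_force: 36.8
```

Emit:
play_rows:
  plan: "0 0 0.001 0 0 0 -1;0 0 0.0015 0 0 0 -1;0 0 0.0015 0 0 0 -1"

```text
t: 10.5
tool_pos: [0.6479, -0.1912, 0.0539]
tool_rot: [-2.8, -1.424, 0.008]
wrist_force: [-6.1, -0.7, 12.5]
width: 0.579
grip_force: 37.4
```

Contact came at tool z≈0.0545. I'll back off the pressure and check numerically for home versus on-pin: the image profile of the flange edge against the plate, then a turn test.

Emit:
play_rows:
  plan: "0 0 -0.002 0 0 0 -1;0 0 -0.002 0 0 0 -1"

```text
t: 10.67
tool_pos: [0.6482, -0.1911, 0.0543]
tool_rot: [-2.8, -1.425, 0.006]
wrist_force: [0.7, -0.3, 0.0]
width: 0.581
grip_force: 36.5
```

```bash
python3 - <<'E'
from go import *
import cv2
to(0)
s=cv2.cvtColor(read_camera("side"),cv2.COLOR_RGB2BGR);cv2.imwrite("pics/s6.png",s)
s0=cv2.imread("pics/side0.png")
for c in(236,240,244):
    print(c,"now",s[138:166,c].mean(1).astype(int).tolist());print("    was",s0[138:166,c].mean(1).astype(int).tolist())
th=np.linspace(0,2*np.pi,73);r=np.c_[np.cos(th),np.sin(th),0*th]
f=lambda rad,h:proj("side",SEAT+rad*r+[0,0,h])[:,1].max().round(2)
print("plate edge",f(.03,0),"flange low edge h0",f(.026,0),"h8",f(.026,.008),"flange top-edge h0",f(.026,.05),f(.026,.058),"underside of upper fl",f(.026,.044),f(.026,.052))
E
```

```text
reel-seat mm [-0.9 -1.2 -2.6] F [ 0.7 -0.3  0. ] M [ 0.02 -0.01  0.03] t 10.7 gf 37
[ 1.5 -0.  -2.6] [-0.1  0.2 -0.1] tool xy per world x,y: [[0.59, 0.81], [0.81, -0.59]]
236 now [129, 129, 130, 127, 115, 94, 84, 91, 98, 111, 123, 133, 154, 175, 187, 192, 187, 166, 134, 110, 104, 105, 104, 106, 105, 99, 92, 89]
    was [103, 104, 102, 101, 103, 110, 137, 167, 186, 198, 207, 209, 209, 209, 208, 204, 191, 165, 132, 109, 103, 104, 104, 105, 103, 97, 91, 88]
240 now [99, 114, 125, 130, 130, 122, 99, 90, 105, 111, 111, 116, 124, 127, 127, 141, 174, 192, 181, 143, 111, 105, 105, 105, 107, 106, 100, 92]
    was [97, 103, 122, 151, 168, 169, 160, 154, 153, 158, 166, 177, 193, 205, 209, 209, 207, 200, 180, 141, 109, 104, 104, 103, 106, 104, 99, 91]
244 now [69, 85, 105, 116, 118, 112, 104, 104, 103, 94, 98, 141, 178, 178, 162, 171, 194, 193, 166, 128, 106, 104, 106, 105, 106, 108, 107, 101]
    was [94, 97, 100, 102, 113, 147, 185, 201, 204, 203, 203, 207, 209, 209, 209, 209, 206, 193, 164, 127, 106, 102, 104, 103, 105, 105, 105, 100]
plate edge 155.24 flange low edge h0 154.42 h8 152.68 flange top-edge h0 143.28 141.43 underside of upper fl 144.65 142.82
```

The image is ambiguous, so I'll do a feel test: light pressure and turn +10° about the reel axis.

Emit:
play_rows:
  plan: "0 0 0.001 0 0 0 -1;0 0 0.001 0 0 0 -1;-0.0002 -0.0002 0.001 0 0 4 -1;-0.0004 -0.0003 0.001 0 0 7 -1;-0.0005 -0.0005 0.001 0 0 10 -1;-0.0005 -0.0005 0.001 0 0 10 -1"

```text
t: 11.22
tool_pos: [0.6484, -0.1902, 0.0539]
tool_rot: [-2.914, -1.173, 0.004]
wrist_force: [-1.3, 0.9, 6.5]
width: 0.583
grip_force: 37.0
```

```bash
python3 -c "
from go import *
to(0)"
```

```text
reel-seat mm [ 0.3  0.2 -3. ] F [-1.3  0.9  6.5] M [ 0.31  0.05 -0.06] t 11.2 gf 37
[ 0.8  0.3 -3. ] [ -0.1   0.1 -10.2] tool xy per world x,y: [[0.72, 0.69], [0.69, -0.72]]
```

Emit:
play_rows:
  plan: "0.0002 0.0002 0 0 0 -4 -1;0.0005 0.0003 0 0 0 -8 -1;0.0007 0.0005 0 0 0 -12 -1;0.0007 0.0005 0 0 0 -12 -1"

```text
t: 11.55
tool_pos: [0.6491, -0.1904, 0.0539]
tool_rot: [-2.772, -1.478, 0.004]
wrist_force: [-1.6, 1.0, 7.6]
width: 0.581
grip_force: 37.1
```

Emit:
play_rows:
  plan: "0.0002 0.0002 0 0 0 -4 -1;0.0004 0.0003 0 0 0 -7 -1;0.0004 0.0003 0 0 0 -7 -1"

```text
t: 11.8
tool_pos: [0.6493, -0.1907, 0.0539]
tool_rot: [-2.677, -1.643, 0.005]
wrist_force: [-2.3, 0.5, 8.1]
width: 0.58
grip_force: 37.1
```

```bash
python3 -c "
from go import *
to(0)"
```

```text
reel-seat mm [-0.6 -1.5 -3. ] F [-2.3  0.5  8.1] M [0.06 0.33 0.11] t 11.8 gf 37
[ 0.7 -0.6 -3. ] [-0.1  0.2  9. ] tool xy per world x,y: [[0.45, 0.89], [0.89, -0.45]]
```

Emit:
play_rows:
  plan: "0 0 -0.0025 0 0 0 -1;0 0 -0.0025 0 0 0 -1;0.0002 0.0002 -0.0025 0 0 -4 -1;0.0004 0.0003 -0.0025 0 0 -7 -1;0.0004 0.0003 -0.0025 0 0 -7 -1"

```text
t: 12.22
tool_pos: [0.6483, -0.1912, 0.0546]
tool_rot: [-2.572, -1.8, 0.009]
wrist_force: [-0.8, -1.2, 0.3]
width: 0.58
grip_force: 36.6
```

```bash
python3 -c "
from go import *
for i in range(3): to(0);read_camera('top')"
```

```text
reel-seat mm [-2.1 -2.5 -2.3] F [-0.8 -1.2  0.3] M [-0.3   0.23 -0.06] t 12.2 gf 37
[ 1.5  0.3 -2.3] [-0.3  0.2 16. ] tool xy per world x,y: [[0.34, 0.94], [0.94, -0.34]]
reel-seat mm [-2.2 -2.5 -2.3] F [-1.4 -1.1 -0.2] M [-0.34  0.24 -0.06] t 12.3 gf 37
[ 1.5  0.4 -2.3] [-0.3  0.2 15.8] tool xy per world x,y: [[0.34, 0.94], [0.94, -0.34]]
reel-seat mm [-2.1 -2.5 -2.2] F [-1.8 -1.   0. ] M [-0.32  0.28 -0.08] t 12.3 gf 37
[ 1.5  0.3 -2.3] [-0.3  0.2 15.8] tool xy per world x,y: [[0.35, 0.94], [0.94, -0.35]]
```

The geometry says home, but I want a decisive check: lift 12 mm, turn 45°, lower. If the last contact was the plate, contact must now come 8 mm higher, on the pin.

Emit:
play_rows:
  plan: "0 0 -0.006 0 0 0 -1;0 0 -0.012 0 0 0 -1;-0.0003 -0.0004 -0.012 0 0 7 -1;-0.0006 -0.0008 -0.012 0 0 14 -1;-0.0008 -0.0012 -0.012 0 0 21 -1;-0.0011 -0.0016 -0.012 0 0 28 -1;-0.0013 -0.0021 -0.012 0 0 35 -1;-0.0014 -0.0025 -0.012 0 0 42 -1"

```text
t: 13.03
tool_pos: [0.6469, -0.1901, 0.0683]
tool_rot: [-3.05, -0.75, 0.005]
wrist_force: [-0.2, -0.1, -0.2]
width: 0.58
grip_force: 37.2
```

Emit:
play_rows:
  plan: "0 0 0 0 0 0 -1;0 0 0.001 0 0 0 -1;0 0 0.002 0 0 0 -1;0 0 0.003 0 0 0 -1;0 0 0.003 0 0 0 -1"

```text
t: 13.45
tool_pos: [0.6463, -0.1905, 0.064]
tool_rot: [-3.047, -0.76, 0.007]
wrist_force: [-0.2, 1.3, 0.9]
width: 0.588
grip_force: 37.2
```

```bash
python3 -c "
from go import *
to(0)"
```

```text
reel-seat mm [-0.1  0.4  7.2] F [-0.2  1.3  0.9] M [ 0.32 -0.06 -0.02] t 13.4 gf 37
[2.9 0.8 7.1] [ -0.2   0.2 -26. ] tool xy per world x,y: [[0.88, 0.47], [0.47, -0.88]]
```

Emit:
play_rows:
  plan: "0 0 0.001 0 0 0 -1;0 0 0.002 0 0 0 -1;0 0 0.002 0 0 0 -1"

```text
t: 13.7
tool_pos: [0.6462, -0.1905, 0.062]
tool_rot: [-3.048, -0.759, 0.007]
wrist_force: [0.8, 2.0, 0.4]
width: 0.581
grip_force: 37.2
```

Emit:
play_rows:
  plan: "0 0 0.0007 0 0 0 -1;0 0 0.0013 0 0 0 -1;0 0 0.0013 0 0 0 -1"

```text
t: 13.95
tool_pos: [0.6464, -0.1906, 0.0618]
tool_rot: [-3.048, -0.759, 0.007]
wrist_force: [-2.4, 2.0, 3.9]
width: 0.58
grip_force: 37.6
```

Contact is now 8 mm higher (z 0.0618 against 0.0540), so the earlier contact was fully home. I'll lift slightly, turn back 35° to the slot centre and lower again.

Emit:
play_rows:
  plan: "0 0 -0.003 0 0 0 -1;0.0005 0.0002 -0.004 0 0 -7 -1;0.001 0.0004 -0.004 0 0 -14 -1;0.0015 0.0006 -0.004 0 0 -21 -1;0.0019 0.0008 -0.004 0 0 -28 -1;0.0023 0.0009 -0.004 0 0 -35 -1;0.0023 0.0009 -0.002 0 0 -35 -1;0.0023 0.0009 -0.002 0 0 -35 -1"

```text
t: 14.62
tool_pos: [0.648, -0.1916, 0.0622]
tool_rot: [-2.681, -1.634, 0.009]
wrist_force: [-0.2, 0.5, -0.9]
width: 0.585
grip_force: 37.2
```

Emit:
play_rows:
  plan: "0 0 0.0015 0 0 0 -1;0 0 0.003 0 0 0 -1;0 0 0.0035 0 0 0 -1;0 0 0.0035 0 0 0 -1"

```text
t: 14.95
tool_pos: [0.6484, -0.1909, 0.0592]
tool_rot: [-2.679, -1.638, 0.008]
wrist_force: [0.5, 0.5, -0.3]
width: 0.583
grip_force: 37.2
```

```bash
python3 -c "
from go import *
to(0)"
```

```text
reel-seat mm [-1.5 -1.6  2.3] F [ 0.5  0.5 -0.3] M [ 0.04 -0.01 -0.04] t 14.9 gf 37
[1.2 0.2 2.2] [-0.2  0.2  8.9] tool xy per world x,y: [[0.46, 0.89], [0.89, -0.46]]
```

The pin is in the slot. I'll lower to the plate.

Emit:
play_rows:
  plan: "0 0 0.002 0 0 0 -1;0 0 0.0035 0 0 0 -1;0 0 0.0045 0 0 0 -1;0 0 0.0045 0 0 0 -1"

```text
t: 15.28
tool_pos: [0.6483, -0.1907, 0.0546]
tool_rot: [-2.678, -1.639, 0.008]
wrist_force: [-0.4, 0.6, -0.9]
width: 0.585
grip_force: 37.2
```

Emit:
play_rows:
  plan: "0 0 0.0008 0 0 0 -1;0 0 0.0012 0 0 0 -1;0 0 0.0012 0 0 0 -1"

```text
t: 15.53
tool_pos: [0.6485, -0.1908, 0.0541]
tool_rot: [-2.678, -1.639, 0.007]
wrist_force: [-1.4, 0.1, 2.2]
width: 0.578
grip_force: 37.4
```

It is home at z=0.0541. Release and retreat straight up.

Emit:
play_rows:
  plan: "0 0 0 0 0 0 0.4;0 0 0 0 0 0 0.7;0 0 0 0 0 0 1;0 0 0 0 0 0 1;0 0 0 0 0 0 1;0 0 0 0 0 0 1"

```text
t: 16.03
tool_pos: [0.6485, -0.1908, 0.0536]
tool_rot: [-2.678, -1.639, 0.007]
wrist_force: [-0.6, 0.1, -0.0]
width: 1.0
grip_force: 0.0
```

Emit:
play_rows:
  plan: "0 0 -0.01 0 0 0 1;0 0 -0.025 0 0 0 1;0 0 -0.05 0 0 0 1;0 0 -0.08 0 0 0 1;0 0 -0.12 0 0 0 1;0 0 -0.15 0 0 0 1;0 0 -0.15 0 0 0 1;0 0 -0.15 0 0 0 1"

```text
t: 16.7
tool_pos: [0.651, -0.1906, 0.208]
tool_rot: [2.677, 1.638, -0.001]
wrist_force: [-0.2, -0.5, -1.2]
width: 1.001
grip_force: 0.0
```

Emit:
play_rows:
  plan: "-0.15 -0.08 0 0 0 0 1;-0.15 -0.08 0 0 0 0 1;-0.15 -0.08 0 0 0 0 1;-0.15 -0.08 0 0 0 0 1;-0.15 -0.08 0 0 0 0 1;-0.15 -0.08 0 0 0 0 1"

```text
t: 17.2
tool_pos: [0.5065, -0.2908, 0.2039]
tool_rot: [-2.683, -1.631, 0.012]
wrist_force: [-0.2, -0.1, -0.7]
width: 0.994
grip_force: 0.0
```

```bash
python3 - <<'E'
from go import *
import cv2
print(read_state()["tool_pos"],read_state()["wrist_force"])
s=cv2.cvtColor(read_camera("side"),cv2.COLOR_RGB2BGR);t=cv2.cvtColor(read_camera("top"),cv2.COLOR_RGB2BGR)
cv2.imwrite("pics/s9.png",s);cv2.imwrite("pics/t9.png",t)
s0=cv2.imread("pics/side0.png");t0=cv2.imread("pics/top0.png")
for n,a,b in(("s",s,s0),("t",t,t0)):
    d=(cv2.absdiff(a,b).max(2)>40).astype(np.uint8);k,_,st,c=cv2.connectedComponentsWithStats(cv2.morphologyEx(d,cv2.MORPH_OPEN,np.ones((2,2))))
    print(n,[(st[i,:5].tolist()) for i in range(1,k) if st[i,4]>12])
# reel model at seat vs image: top flange grey blob
print("pred top flange centre side/top",proj("side",SEAT+[0,0,.05]),proj("top",SEAT+[0,0,.05]))
for n,im,x,y,w,h in(("top",t,335,140,35,30),("side",s,225,130,32,30)):
    g=im[y:y+h,x:x+w].astype(int);m=((g.max(2)-g.min(2))<25)&(g.mean(2)<185)&(g.mean(2)>95)
    k,l,st,c=cv2.connectedComponentsWithStats(m.astype(np.uint8));i=1+st[1:,4].argmax();print(n,st[i].tolist(),c[i]+[x,y])
for c in(238,240,242): print(c,s[138:160,c].mean(1).astype(int).tolist())
E
```

```text
[ 0.5065 -0.2908  0.2039] [-0.2392 -0.0937 -0.6515]
s [[270, 0, 50, 91, 1995], [355, 0, 31, 53, 1036], [475, 0, 10, 49, 362], [309, 31, 19, 26, 375], [488, 41, 22, 3, 49], [481, 47, 31, 5, 95], [472, 52, 7, 40, 101], [471, 115, 29, 5, 62], [472, 120, 33, 4, 76], [233, 135, 17, 20, 216], [458, 136, 14, 3, 28], [455, 139, 16, 7, 44], [469, 145, 22, 35, 289], [216, 194, 24, 25, 381]]
t [[393, 131, 119, 253, 9207], [338, 143, 33, 24, 514], [210, 144, 36, 25, 639], [408, 333, 86, 42, 461], [383, 339, 5, 4, 14]]
pred top flange centre side/top [240.8684 137.9875] [350.1382 152.4018]
top [3, 3, 24, 23, 385] [349.7558 153.8545]
side [1, 2, 26, 25, 339] [240.5929 143.1799]
238 [125, 124, 127, 129, 127, 117, 92, 81, 89, 97, 103, 113, 145, 176, 177, 172, 183, 184, 163, 129, 106, 104]
240 [117, 118, 125, 129, 130, 124, 102, 91, 103, 109, 111, 113, 125, 137, 134, 141, 173, 192, 181, 143, 110, 105]
242 [112, 118, 126, 130, 131, 124, 103, 97, 107, 111, 112, 121, 132, 131, 127, 141, 173, 190, 179, 142, 110, 104]
```

The image difference shows only the winder and the emptied peg changed, and the reel profile matches the home contact. Handing in.

```bash
python3 -c "
from cell import *
print(hand_in())"
```

```text
the job is handed in; nothing more can be done
None
```

I loaded the tall reel, matching the sample in the job tray, onto the winder, with the drive pin in its slot, flat on the faceplate and released. I handed the job in at about 17 s, and the before/after images show nothing else moved. While feeling for the pin, I probably turned the faceplate by about 10–15°.

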